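Kit three heat sinks

ROBOT

A 6-joint arm with a two-finger parallel gripper is mounted at the origin on the work surface. World frame = base frame: x ahead of the robot, y to its left, z up, the work surface at z = 0. Lengths are in m, angles in degrees, forces in N, time in s.
With the tool pointing down it reaches from about 0.35 to 0.875 m from the base axis. Payload 4.2 kg.
Tool frame: the origin (TCP) lies at the very end of the fingers, on their centre line; the grasp point (between the pads) lies 19 mm behind it; z points along the fingers, y is the line along which they close (so a half turn about z gives the same grasp; the last joint's range is limited). The gripper opens to 87 mm and grips with 3 to 60 N. Pads are 19 mm wide; open, the fingers measure 117 mm over their backs; the gripper's body (75 mm by 190 mm) begins 51 mm behind the grasp point.
Start: joints at [-56.574, 22.042, 0.453, 0, -68.411, -14.817], TCP at [0.199, -0.592, 0.223] pointing down, gripper open.
Joint ranges: [-179.83, 179.83], [-69.29, 118.12], [-61.27, 80.66], [-181.25, 117.63], [-171.15, -9.14], [-177.46, 177.46]. Speed limits (degrees/s): [159.86, 159.86, 180, 180, 180, 180].

INTERFACE

Orientations are given as a 3x3 rotation matrix whose columns are the frame's x, y, z axes.
In Python, from station import monitor, cams, ticket gives the robot as it stands.
- The arm moves only by the tool drive_tool, never from a script. Its argument "moves" is a list of rows, each an object with "delta_pos": the shift along the tool's x, y, z in mm, a list of three; "turn": the turn about the tool's z in rad; "claw": the opening, from 0 (shut) to 1 (fully open). A call has 1 to 12 rows; each row shifts and turns the commanded pose from where the row before left it, along the tool's axes as they then stand; what a row does not reach is not made up. A row lasts 1/8 s, in which the tool goes at most 62.5 mm and 10.7 degrees, less where a joint would pass 70% of its speed; a pose out of reach is approached as far as the arm can. A call is refused whole if a number of a shift passes 62.5 or a number of a turn 0.188, either way. A call with a gripper value outside its range is refused whole. The fingers move at their own pace and stop on an object; the grip force is fixed at half the most. Time passes only in rows, so rows that do not move let the fingers close. It gives the time, the measured TCP pose, the force, the opening and the grip force at its end, in the units of the state.
- monitor.sense(): the state, without advancing time (a new reading comes with each control period).
- cams.capture(name): name is "scene" or "top"; returns a dict with "color" (480x640x3 uint8, red, green, blue), "range_z" (480x640 float32, m along the optical axis (not along the pixel's ray), 0 where there is no reading), "vertical_fov" (degrees; the focal length in pixels is half the picture's height over the tangent of half this angle, whatever the lens; pixels are square), "cx", "cy" (the principal point, pixels), "extrinsics" (4x4, takes a point from camera to world coordinates). Camera axes: x right, y down, z forward; pixel columns grow to the right and rows downward; lengths in m; the calibration is good to about 2 mm. A picture is of the moment at which its call begins.
- ticket.finish_job(): hands the job in; it is judged then, once.
The state is a dict: "time_s": time; "joints": joint angles; "joint_velocities": joint speeds; "effort": joint torques, N m; "tcp_pos": TCP position; "ee_rot": TCP orientation; "wrist_force": force on the tool from outside, world axes, zero at the start; "moment": the same for the moment, N m; "gripper_width": opening from 0.0 (shut) to 1.0 (fully open); "gripper_force": force on a finger pad.
Only numpy, scipy, OpenCV 4.12 (cv2) and the standard library are available. Lean on these libraries where they do the work, as an engineer would, in place of code of your own. Each camera call takes 0.05 s, during which the arm holds its last target. There are 200 camera calls.

TASK

Count three heat sinks for one board into the black kitting tray: slide the tray's gate fully open by its post, slide exactly three of the five round heat sinks (any three) along the mat into the tray without picking them up, then slide the gate fully shut behind them. Leave the other two round ones, the square ones and everything else on the bench where they are.

Things in the scene. Friction and masses are not known exactly. Their poses are not given: they have to be found in the camera images.
- round1: one of five identical round heat sinks: bare aluminium cylinder of stacked disc fins standing on its flat base, diameter 42, height 26; origin at the centre of its underside, z up
- round2: one of five identical round heat sinks: bare aluminium cylinder of stacked disc fins standing on its flat base, diameter 42, height 26; origin at the centre of its underside, z up
- round3: one of five identical round heat sinks: bare aluminium cylinder of stacked disc fins standing on its flat base, diameter 42, height 26; origin at the centre of its underside, z up
- round4: one of five identical round heat sinks: bare aluminium cylinder of stacked disc fins standing on its flat base, diameter 42, height 26; origin at the centre of its underside, z up
- round5: one of five identical round heat sinks: bare aluminium cylinder of stacked disc fins standing on its flat base, diameter 42, height 26; origin at the centre of its underside, z up
- square1: square heat sink, bare aluminium with upright plate fins, 42 x 42 x 26 high, not wanted; origin at the centre of its underside
- square2: square heat sink, bare aluminium with upright plate fins, 42 x 42 x 26 high, not wanted; origin at the centre of its underside
- tray: fixed black kitting tray, inside 190 (y) x 70 (x), three walls 26 high, 6 thick; floor level with the mat, no step. Origin: centre of its floor; back wall (inner face) at x = +35, open front at x = -35, side walls (inner faces) at y = -95 and +95. Outside, a channel of two rails, 12 high, 16 wide over all, takes the opened gate: at x = -38, y = +101 to +296
- gate (a joint): steel gate of the tray, a bar 5 thick, 190 long, 26 high at x = -38 of the tray frame, that slides along the tray's y across the front: 0 = shut (covers the whole front), 0.195 m = fully open (moved by 195 mm towards the tray's +y, front clear). Stays where it is left; about 1.2 N to slide
- gate_post (a point): centre of the top, 54 above the mat, of the upright steel post, diameter 12, that stands on the gate (from 26 to 54 above the mat) to push it by; 7 from the gate's +y end: in the tray frame at x = -38, y = +88 + gate opening
- spool: solder spool standing on its flange, diameter 54, height 38, origin under its centre (leave alone)
- flux: small bottle, diameter 36, height 75, origin under its centre (leave alone)
- driver: screwdriver lying on the mat, origin near its middle (leave alone)
- mouse: black computer mouse 100 x 58 x 30 high, origin under its centre (leave alone)
Mind the look-alikes: they are no part of the job. Leave any orange or pink look-alike of the round5 alone.

How it is judged:
By the outcome, as a careful person would: the job done as asked, in the order asked, and still so for the second after the job is handed in, with the robot touching nothing.
It also fails if it takes over 67 s, if anything falls off the work surface, if the arm or the gripper's body presses on something with over 40 N, if the wrist force passes 120 N, or if a joint passes its speed limit or range.

## Working session

There is one attempt and no reset: what is moved stays moved. The work goes in short steps, Python scripts to look and compute and a tool call to move; the robot and the scene stay as the last step left them, time stands still between calls to the robot, and variables do not carry over. Pictures are saved under pics/ and viewed, at most 10 in all, crops included, and the job is handed in when it is done.

Besides the shell and the picture viewer there is one more tool, called by a JSON object that holds its "name" and its "arguments", one argument or row to a line. drive_tool: Moves the arm, as the interface text tells. Its arguments: {"type":"object","properties":{"moves":{"type":"array","items":{"type":"object","properties":{"delta_pos":{"type":"array","items":{"type":"number"}},"turn":{"type":"number"},"claw":{"type":"number"}}}}},"required":["moves"]}

```bash
mkdir -p pics; cat > h.py <<'E'
import numpy as np,cv2
from station import monitor,cams,ticket
def cap(n):
    d=cams.capture(n); f=240/np.tan(np.radians(d["vertical_fov"]/2)); z=d["range_z"]
    v,u=np.mgrid[:480,:640]
    P=np.stack([(u-d["cx"])*z/f,(v-d["cy"])*z/f,z,np.ones_like(z)],-1)@np.array(d["extrinsics"]).T
    return d,P[...,:3],z>0
E
python3 - <<'E'
from h import *
for n in("top","scene"):
    d,P,ok=cap(n); cv2.imwrite(f"pics/{n}0.png",d["color"][...,::-1]); np.save(f"{n}0.npy",P)
    print(n,np.array(d["extrinsics"]).round(3).tolist(),d["vertical_fov"])
s=monitor.sense();print(s["tcp_pos"],np.array(s["ee_rot"]).round(3).tolist(),s["time_s"],s["gripper_width"])
E
```

```text
top [[-0.017, -0.992, 0.128, 0.352], [-1.0, 0.016, -0.006, 0.036], [0.003, -0.128, -0.992, 1.474], [0.0, 0.0, 0.0, 1.0]] 52.34939514624085
scene [[0.3, 0.555, -0.776, 1.559], [0.954, -0.169, 0.248, -0.323], [0.007, -0.815, -0.58, 0.826], [0.0, 0.0, 0.0, 1.0]] 45.439125492499265
[ 0.19928054 -0.59180272  0.22156835] [[-0.948, -0.319, -0.001], [-0.319, 0.948, 0.002], [0.0, 0.002, -1.0]] 0.1 1.0013174754711602
```

View pics/top0.png

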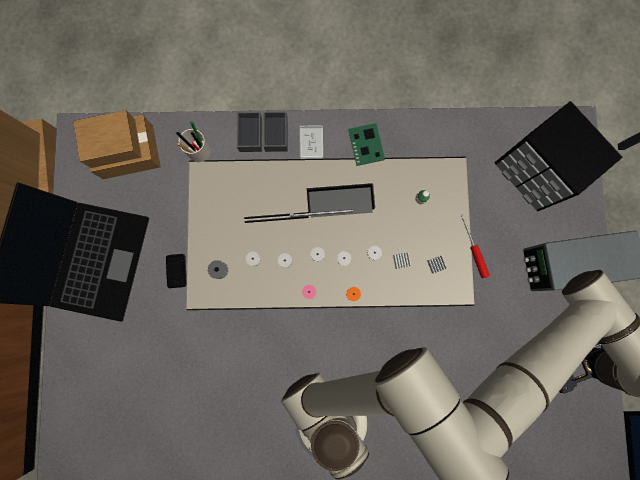

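View pics/scene0.png

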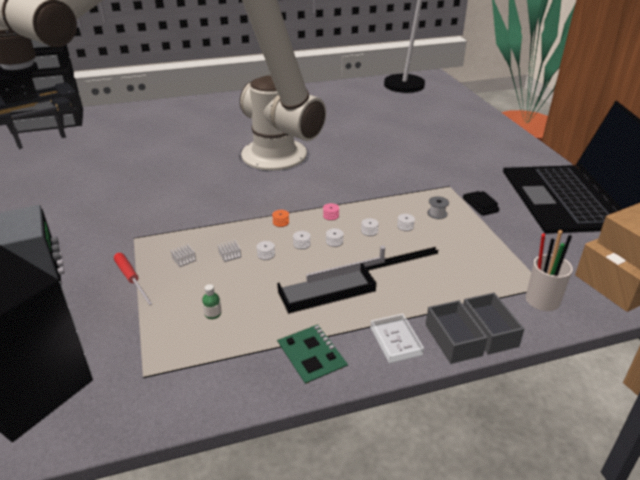

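The top view shows the tray at (340,199), with its rails running left to (245,219). The five round sinks are at about (253,259), (285,260), (317,254), (344,258) and (374,253), and the two squares at (401,260) and (437,265). The pink and orange look-alikes are at (309,292) and (353,294). The gate seems to be partly open, so I'll enlarge that area.

```bash
python3 - <<'E'
from h import *
im=cv2.imread("pics/top0.png"); cv2.imwrite("pics/crop.png",cv2.resize(im[175:305,235:395],(800,650-50),interpolation=cv2.INTER_CUBIC))
P=np.load("top0.npy");x,y,z=P[...,0],P[...,1],P[...,2]
m0=(x>.35)&(x<.9)&(y>-.45)&(y<.45)
print("mat z",np.median(z[m0]))
for lo,hi in((.017,.034),(.04,.075)):
    n,l,s,c=cv2.connectedComponentsWithStats((m0&(z>lo)&(z<hi)).astype(np.uint8))
    for i in range(1,n):
        if s[i,4]>2:
            q=P[l==i]; print(lo,s[i].tolist(),q.mean(0).round(4),"min",q.min(0).round(3),"max",q.max(0).round(3), cv2.minAreaRect(q[:,:2].astype(np.float32)*1000))
E
```

```text
mat z 0.0011972115466738487
0.017 [239, 123, 1, 4, 4] [0.8921 0.2686 0.0288] min [0.887 0.268 0.027] max [0.897 0.269 0.031] ((891.6018676757812, 268.58502197265625), (10.124778747558594, 0.45839107036590576), 1.571230173110962)
0.017 [239, 122, 20, 24, 432] [0.8631 0.2382 0.0258] min [0.826 0.21  0.017] max [0.9   0.269 0.034] ((863.0883178710938, 239.61105346679688), (59.45944595336914, 73.88399505615234), 89.2845458984375)
0.017 [265, 122, 1, 17, 17] [0.8727 0.1885 0.0309] min [0.847 0.188 0.025] max [0.898 0.189 0.034] ((872.74267578125, 188.6559600830078), (51.25736999511719, 0.8203856945037842), 0.0821368545293808)
0.017 [267, 122, 18, 23, 405] [0.8641 0.1568 0.0256] min [0.828 0.13  0.019] max [0.9   0.184 0.034] ((863.7348022460938, 156.9537811279297), (53.200077056884766, 71.9469223022461), 89.78394317626953)
0.017 [261, 125, 1, 3, 3] [0.8902 0.2022 0.0184] min [0.887 0.202 0.018] max [0.894 0.202 0.02 ] ((890.087158203125, 202.2181396484375), (7.08951997756958, 0.07718491554260254), 1.5717594623565674)
0.017 [318, 125, 3, 2, 6] [0.8881 0.0227 0.0209] min [0.886 0.02  0.017]
[... 17422 characters left out ...]
48 0.344 0.044] ((445.65985107421875, 342.4006652832031), (1.050642490386963, 6.62338924407959), 57.72787857055664)
0.04 [220, 269, 3, 2, 3] [0.446  0.3173 0.0414] min [0.445 0.314 0.04 ] max [0.448 0.321 0.043] ((446.0132751464844, 317.7432556152344), (6.8428802490234375, 1.2303987741470337), 63.05681228637695)
0.04 [209, 271, 2, 3, 3] [0.4396 0.35   0.0432] min [0.437 0.349 0.042] max [0.443 0.352 0.044] ((439.36505126953125, 349.8779296875), (1.3548401594161987, 6.407066822052002), 66.9079818725586)
0.04 [216, 272, 6, 5, 8] [0.4341 0.3236 0.0421] min [0.428 0.317 0.04 ] max [0.439 0.332 0.046] ((434.19287109375, 325.6572265625), (7.936474323272705, 15.809186935424805), 20.477354049682617)
```

View pics/crop.png

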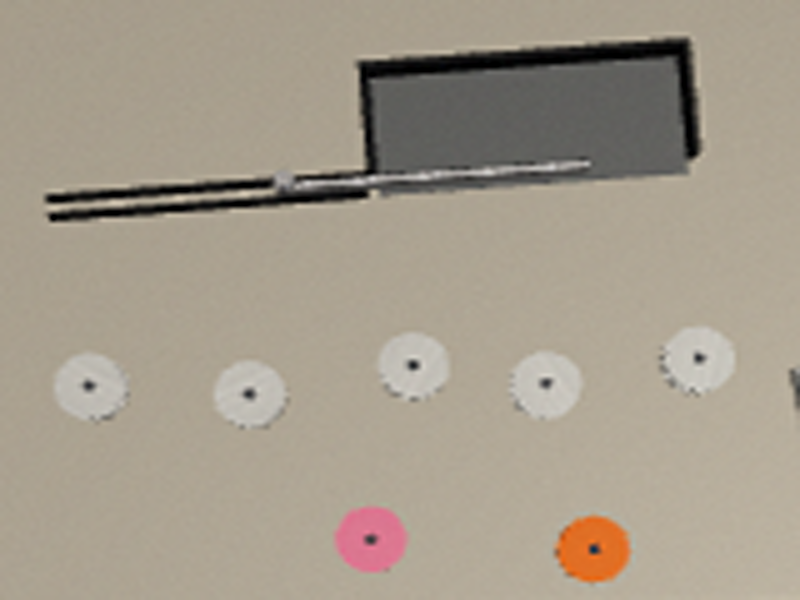

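The enlarged crop shows the gate about a third open. Its post is at crop (284,180) and the bar ends at (588,163). The sinks at C (413,365), D (546,383) and E (699,358) lie closest to the tray front. I'll fit the tray frame next.

```bash
cat >> h.py <<'E'
def top(px,h):  # pixel -> world at height h
    d=cams.capture("top"); f=240/np.tan(np.radians(d["vertical_fov"]/2)); T=np.array(d["extrinsics"])
    o=[]
    for u,v in px:
        r=T[:3,:3]@np.array([(u-d["cx"])/f,(v-d["cy"])/f,1]); o.append((T[:3,3]+r*(h-T[2,3])/r[2])[:2])
    return np.array(o)
E
python3 - <<'E'
from h import *
c=np.array([[360,62],[689,40],[698,158],[372,172]])  # wall top outer corners BL,BR,FR ; 
px=np.c_[235+(c[:,0]+.5)/5-.5,175+(c[:,1]+.5)*130/600-.5]
w=top(px,.026);print("outer corners",w.round(4).tolist())
P=np.load("top0.npy");x,y,z=P[...,0],P[...,1],P[...,2]
# gate bar line and back-wall line by fit
m=(z>.02)&(z<.03)&(y<.1)&(y>-.15)&(x>.59)&(x<.72)
q=P[m][:,:2]; b=q[(q[:,1]<.05)&(q[:,1]>-.125)&(q[:,0]>.67)]; g=q[(q[:,1]<.1)&(q[:,0]<.63)&(q[:,1]>-.06)]
for n,a in(("back",b),("gate",g)):
    k=np.polyfit(a[:,1],a[:,0],1); print(n,len(a),k,np.degrees(np.arctan(-k[0])),"y",a[:,1].min(),a[:,1].max())
t=np.radians(-np.degrees(np.arctan(np.polyfit(b[:,1],b[:,0],1)[0])))
R=np.array([[np.cos(t),-np.sin(t)],[np.sin(t),np.cos(t)]])
BL,BR,FR=w[:3]
for C,l in((BL,(.041,.101)),(BR,(.041,-.101)),(FR,(-.035,-.101))): print("origin est",C-R@np.array(l))
a=P[m][:,:2]@R; print("local extents (rotated)",a[a[:,1]>-9].min(0),a.max(0),"yaw",np.degrees(t))
print("post",np.array([.608,.1087])@R)
E
```

```text
outer corners [[0.69, 0.0636], [0.7017, -0.1362], [0.6228, -0.1392], [0.6166, 0.0573]]
back 117 [-0.06131596  0.69119799] 3.5087528254423486 y -0.12287054478858045 0.04729493000715311
gate 111 [-0.05210338  0.61583709] 2.9826065442125285 y -0.0574140615615898 0.09974322234122993
origin est [ 0.65528895 -0.03975148]
origin est [ 0.65455448 -0.03791428]
origin est [ 0.65154596 -0.03628491]
local extents (rotated) [ 0.61076507 -0.17996652] [0.69390631 0.06213352] yaw 3.5087528254423486
post [0.61351283 0.07128602]
```

Tray origin is about (0.6545, -0.038) with a yaw of 3.5°, and the gate is about 61 mm open. The post sits at local x = -37.5, which agrees with the given -38. I'll take sinks C, D and E. First I'll go to the gate with the fingers shut.

{"name": "drive_tool", "arguments": {
  "moves": [
    {"delta_pos": [-38, 31, 0], "turn": 0, "claw": 0},
    {"delta_pos": [-38, 31, 0], "turn": 0, "claw": 0},
    {"delta_pos": [-38, 31, 0], "turn": 0, "claw": 0},
    {"delta_pos": [-38, 31, 0], "turn": 0, "claw": 0},
    {"delta_pos": [-38, 31, 0], "turn": 0, "claw": 0},
    {"delta_pos": [-38, 31, 0], "turn": 0, "claw": 0},
    {"delta_pos": [-38, 31, 0], "turn": 0, "claw": 0},
    {"delta_pos": [-38, 31, 0], "turn": 0, "claw": 0},
    {"delta_pos": [-38, 31, 0], "turn": 0, "claw": 0},
    {"delta_pos": [-38, 31, 0], "turn": 0, "claw": 0},
    {"delta_pos": [-38, 31, 0], "turn": 0, "claw": 0},
    {"delta_pos": [-38, 31, 0], "turn": 0, "claw": 0}
  ]
}}

```text
time_s: 1.65
tcp_pos: [0.5134, -0.0927, 0.2225]
ee_rot: [[-0.948, -0.319, -0.0], [-0.319, 0.948, 0.0], [0.0, 0.0, -1.0]]
wrist_force: [0.3, -0.1, 0.1]
gripper_width: 0.002
gripper_force: 0.0
```

{"name": "drive_tool", "arguments": {
  "moves": [
    {"delta_pos": [-36.5, 32.5, 0], "turn": 0, "claw": 0},
    {"delta_pos": [-36.5, 32.5, 0], "turn": 0, "claw": 0},
    {"delta_pos": [-36.5, 32.5, 0], "turn": 0, "claw": 0},
    {"delta_pos": [-36.5, 32.5, 0], "turn": 0, "claw": 0},
    {"delta_pos": [0, 0, 0], "turn": 0.132, "claw": 0},
    {"delta_pos": [0, 0, 0], "turn": 0.132, "claw": 0},
    {"delta_pos": [0, 0, 0], "turn": 0, "claw": 0},
    {"delta_pos": [0, 0, 0], "turn": 0, "claw": 0}
  ]
}}

```text
time_s: 2.65
tcp_pos: [0.6097, 0.0754, 0.2224]
ee_rot: [[-0.998, -0.062, -0.0], [-0.062, 0.998, -0.0], [0.0, -0.0, -1.0]]
wrist_force: [-0.5, -0.9, 0.1]
gripper_width: 0.005
gripper_force: 0.0
```

{"name": "drive_tool", "arguments": {
  "moves": [
    {"delta_pos": [0, 0, 50], "turn": 0, "claw": 0},
    {"delta_pos": [0, 0, 50], "turn": 0, "claw": 0},
    {"delta_pos": [0, 0, 50], "turn": 0, "claw": 0},
    {"delta_pos": [0, 0, 36], "turn": 0, "claw": 0},
    {"delta_pos": [0, 6, 0], "turn": 0, "claw": 0},
    {"delta_pos": [0, 6, 0], "turn": 0, "claw": 0},
    {"delta_pos": [0, 6, 0], "turn": 0, "claw": 0},
    {"delta_pos": [0, 6, 0], "turn": 0, "claw": 0}
  ]
}}

```text
time_s: 3.65
tcp_pos: [0.6094, 0.1003, 0.0384]
ee_rot: [[-0.998, -0.062, 0.003], [-0.062, 0.998, 0.001], [-0.003, 0.001, -1.0]]
wrist_force: [0.5, -1.4, 0.6]
gripper_width: 0.004
gripper_force: 0.7
```

```bash
python3 - <<'E'
from h import *
d,P,_=cap("scene"); cv2.imwrite("pics/s1.png",cv2.resize(d["color"][190:340,230:470,::-1],(800,500),interpolation=cv2.INTER_CUBIC))
E
```

```text
(no output)
```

View pics/s1.png

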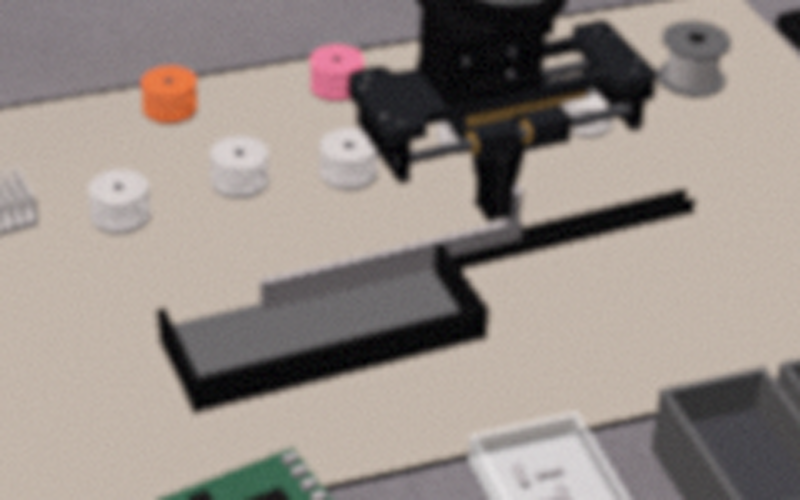

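The enlarged scene crop shows the finger against the post at (517,208), with the gate being pushed. The force is -1.4 N, which matches. I'll carry on.

{"name": "drive_tool", "arguments": {
  "moves": [
    {"delta_pos": [0, 10, 0], "turn": 0, "claw": 0},
    {"delta_pos": [0, 10, 0], "turn": 0, "claw": 0},
    {"delta_pos": [0, 10, 0], "turn": 0, "claw": 0},
    {"delta_pos": [0, 10, 0], "turn": 0, "claw": 0},
    {"delta_pos": [0, 10, 0], "turn": 0, "claw": 0},
    {"delta_pos": [0, 10, 0], "turn": 0, "claw": 0},
    {"delta_pos": [0, 10, 0], "turn": 0, "claw": 0},
    {"delta_pos": [0, 10, 0], "turn": 0, "claw": 0},
    {"delta_pos": [0, 10, 0], "turn": 0, "claw": 0},
    {"delta_pos": [0, 10, 0], "turn": 0, "claw": 0},
    {"delta_pos": [0, 10, 0], "turn": 0, "claw": 0},
    {"delta_pos": [0, 4, 0], "turn": 0, "claw": 0}
  ]
}}

```text
time_s: 5.2
tcp_pos: [0.6012, 0.2141, 0.0364]
ee_rot: [[-0.998, -0.061, -0.0], [-0.061, 0.998, -0.0], [0.0, -0.0, -1.0]]
wrist_force: [-0.7, -1.9, 0.7]
gripper_width: 0.004
gripper_force: 0.7
```

{"name": "drive_tool", "arguments": {
  "moves": [
    {"delta_pos": [0, 2, 0], "turn": 0, "claw": 0},
    {"delta_pos": [0, 2, 0], "turn": 0, "claw": 0},
    {"delta_pos": [0, 0, 0], "turn": 0, "claw": 0}
  ]
}}

```text
time_s: 5.58
tcp_pos: [0.6011, 0.2174, 0.0364]
ee_rot: [[-0.998, -0.061, -0.0], [-0.061, 0.998, 0.0], [0.0, 0.0, -1.0]]
wrist_force: [-0.2, 0.1, 0.4]
gripper_width: 0.005
gripper_force: 0.2
```

{"name": "drive_tool", "arguments": {
  "moves": [
    {"delta_pos": [0, 2, 0], "turn": 0, "claw": 0},
    {"delta_pos": [0, 2, 0], "turn": 0, "claw": 0},
    {"delta_pos": [0, 0, 0], "turn": 0, "claw": 0}
  ]
}}

```text
time_s: 5.95
tcp_pos: [0.6009, 0.2214, 0.0364]
ee_rot: [[-0.998, -0.061, -0.0], [-0.061, 0.998, 0.0], [0.0, 0.0, -1.0]]
wrist_force: [-0.3, -1.1, -0.1]
gripper_width: 0.005
gripper_force: 0.3
```

{"name": "drive_tool", "arguments": {
  "moves": [
    {"delta_pos": [0, 2, 0], "turn": 0, "claw": 0},
    {"delta_pos": [0, 1, 0], "turn": 0, "claw": 0},
    {"delta_pos": [0, 0, 0], "turn": 0, "claw": 0}
  ]
}}

```text
time_s: 6.32
tcp_pos: [0.6007, 0.2245, 0.0365]
ee_rot: [[-0.998, -0.061, 0.0], [-0.061, 0.998, 0.0], [-0.0, 0.0, -1.0]]
wrist_force: [-0.2, -1.1, -0.8]
gripper_width: 0.006
gripper_force: 0.3
```

{"name": "drive_tool", "arguments": {
  "moves": [
    {"delta_pos": [0, 2, 0], "turn": 0, "claw": 0},
    {"delta_pos": [0, 1, 0], "turn": 0, "claw": 0},
    {"delta_pos": [0, 0, 0], "turn": 0, "claw": 0}
  ]
}}

```text
time_s: 6.7
tcp_pos: [0.6006, 0.2275, 0.0366]
ee_rot: [[-0.998, -0.061, 0.0], [-0.061, 0.998, 0.0], [-0.0, 0.0, -1.0]]
wrist_force: [-0.5, -0.5, 0.0]
gripper_width: 0.003
gripper_force: 0.3
```

{"name": "drive_tool", "arguments": {
  "moves": [
    {"delta_pos": [0, 1, 0], "turn": 0, "claw": 0},
    {"delta_pos": [0, 1, 0], "turn": 0, "claw": 0},
    {"delta_pos": [0, 0, 0], "turn": 0, "claw": 0}
  ]
}}

```text
time_s: 7.08
tcp_pos: [0.6004, 0.2287, 0.0365]
ee_rot: [[-0.998, -0.061, -0.0], [-0.061, 0.998, -0.001], [0.0, -0.001, -1.0]]
wrist_force: [0.8, -4.3, -0.7]
gripper_width: 0.003
gripper_force: 2.0
```

{"name": "drive_tool", "arguments": {
  "moves": [
    {"delta_pos": [0, 1.5, 0], "turn": 0, "claw": 0},
    {"delta_pos": [0, 0, 0], "turn": 0, "claw": 0}
  ]
}}

```text
time_s: 7.32
tcp_pos: [0.6004, 0.2288, 0.0365]
ee_rot: [[-0.998, -0.06, -0.001], [-0.06, 0.998, -0.003], [0.001, -0.003, -1.0]]
wrist_force: [1.7, -7.8, -1.3]
gripper_width: 0.005
gripper_force: 4.0
```

```bash
python3 - <<'E'
from h import *
print(monitor.sense()["tcp_pos"])
d,P,_=cap("scene"); cv2.imwrite("pics/s2.png",cv2.resize(d["color"][190:340,230:470,::-1],(800,500),interpolation=cv2.INTER_CUBIC))
E
```

```text
[0.60035996 0.22878408 0.03651474]
```

View pics/s2.png

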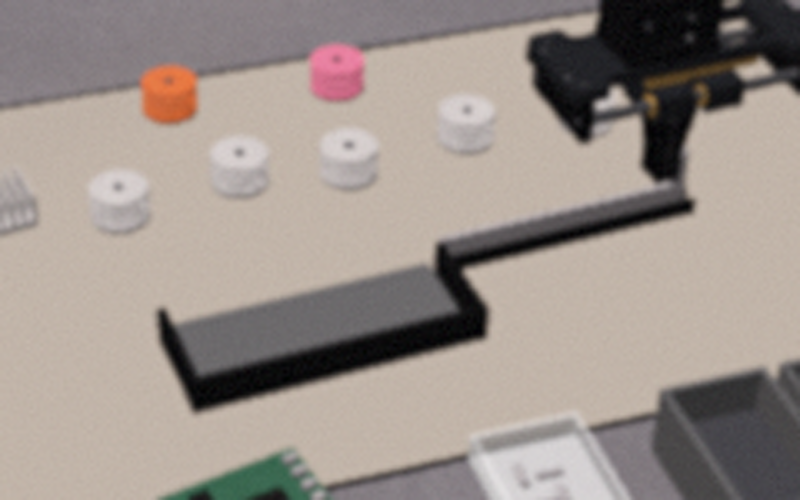

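The gate is fully open: the stop is felt at about 8 N, and the crop shows the bar lying wholly in its channel with the front clear. The next step is to push C with a two-finger pocket.

{"name": "drive_tool", "arguments": {
  "moves": [
    {"delta_pos": [0, -6, 0], "turn": 0, "claw": 0},
    {"delta_pos": [0, 0, -45], "turn": 0, "claw": 0},
    {"delta_pos": [0, 0, -45], "turn": 0, "claw": 0.287},
    {"delta_pos": [32.7, -35.4, 0], "turn": 0, "claw": 0.287},
    {"delta_pos": [32.7, -35.4, 0], "turn": 0, "claw": 0.287},
    {"delta_pos": [32.7, -35.4, 0], "turn": 0, "claw": 0.287},
    {"delta_pos": [32.7, -35.4, 0], "turn": 0, "claw": 0.287},
    {"delta_pos": [32.7, -35.4, 0], "turn": 0, "claw": 0.287},
    {"delta_pos": [0, 0, 0], "turn": 0.166, "claw": 0.287},
    {"delta_pos": [0, 0, 0], "turn": 0, "claw": 0.287},
    {"delta_pos": [0, 0, 0], "turn": 0, "claw": 0.287}
  ]
}}

```text
time_s: 8.75
tcp_pos: [0.449, 0.0389, 0.1269]
ee_rot: [[-0.995, 0.102, 0.001], [0.102, 0.995, 0.001], [-0.001, 0.001, -1.0]]
wrist_force: [0.4, 1.5, -0.1]
gripper_width: 0.293
gripper_force: 0.0
```

{"name": "drive_tool", "arguments": {
  "moves": [
    {"delta_pos": [0, 0, 40], "turn": 0, "claw": 0.287},
    {"delta_pos": [0, 0, 40], "turn": 0, "claw": 0.287},
    {"delta_pos": [0, 0, 38], "turn": 0, "claw": 0.287},
    {"delta_pos": [-5, 0, 0], "turn": 0, "claw": 0.287},
    {"delta_pos": [-5, 0, 0], "turn": 0, "claw": 0.287},
    {"delta_pos": [-10, 0, 0], "turn": 0, "claw": 0.287},
    {"delta_pos": [-10, 0, 0], "turn": 0, "claw": 0.287},
    {"delta_pos": [-10, 0, 0], "turn": 0, "claw": 0.287},
    {"delta_pos": [-10, 0, 0], "turn": 0, "claw": 0.287},
    {"delta_pos": [-10, 0, 0], "turn": 0, "claw": 0.287},
    {"delta_pos": [-10, 0, 0], "turn": 0, "claw": 0.287},
    {"delta_pos": [-10, 0, 0], "turn": 0, "claw": 0.287}
  ]
}}

```text
time_s: 10.25
tcp_pos: [0.5284, 0.0297, 0.0085]
ee_rot: [[-0.994, 0.105, -0.0], [0.105, 0.994, -0.0], [0.0, -0.0, -1.0]]
wrist_force: [-2.1, 0.0, 2.5]
gripper_width: 0.289
gripper_force: 1.3
```

```bash
python3 - <<'E'
from h import *
d,P,_=cap("scene"); cv2.imwrite("pics/s3.png",cv2.resize(d["color"][190:340,230:470,::-1],(800,500),interpolation=cv2.INTER_CUBIC))
E
```

```text
(no output)
```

View pics/s3.png

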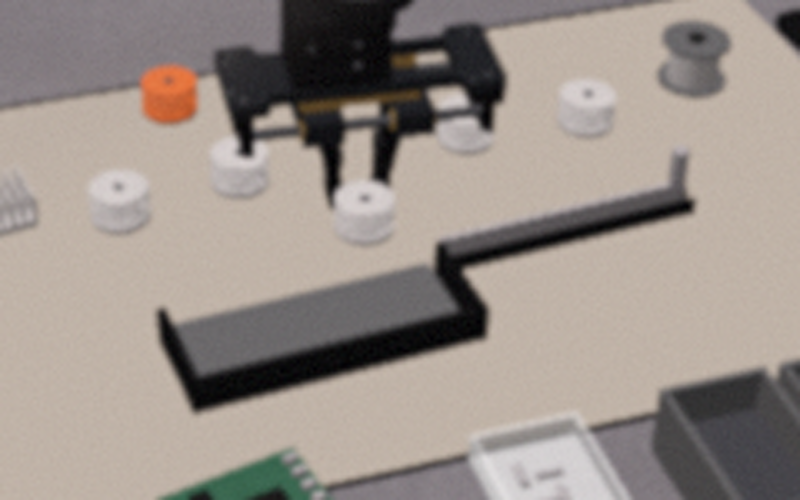

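The crop shows C at (365,208), seated in the pocket of the two fingers and sliding straight. D at (240,165) is untouched.

{"name": "drive_tool", "arguments": {
  "moves": [
    {"delta_pos": [-10, 0, 0], "turn": 0, "claw": 0.287},
    {"delta_pos": [-10, 0, 0], "turn": 0, "claw": 0.287},
    {"delta_pos": [-10, 0, 0], "turn": 0, "claw": 0.287},
    {"delta_pos": [-10, 0, 0], "turn": 0, "claw": 0.287},
    {"delta_pos": [-10, 0, 0], "turn": 0, "claw": 0.287},
    {"delta_pos": [-10, 0, 0], "turn": 0, "claw": 0.287},
    {"delta_pos": [-10, 0, 0], "turn": 0, "claw": 0.287},
    {"delta_pos": [-10, 0, 0], "turn": 0, "claw": 0.287},
    {"delta_pos": [-9, 0, 0], "turn": 0, "claw": 0.287},
    {"delta_pos": [-5, 0, 0], "turn": 0, "claw": 0.287},
    {"delta_pos": [-3, 0, 0], "turn": 0, "claw": 0.287},
    {"delta_pos": [0, 0, 0], "turn": 0, "claw": 0.287}
  ]
}}

```text
time_s: 11.8
tcp_pos: [0.6245, 0.0196, 0.0086]
ee_rot: [[-0.994, 0.105, 0.0], [0.105, 0.994, 0.0], [-0.0, 0.0, -1.0]]
wrist_force: [-1.3, 0.0, -0.6]
gripper_width: 0.293
gripper_force: 0.0
```

{"name": "drive_tool", "arguments": {
  "moves": [
    {"delta_pos": [5, 0, 0], "turn": 0, "claw": 0.287},
    {"delta_pos": [20, 0, 0], "turn": 0, "claw": 0.287},
    {"delta_pos": [30, 0, 0], "turn": 0, "claw": 0.287},
    {"delta_pos": [0, 0, -60], "turn": 0, "claw": 0.287},
    {"delta_pos": [0, 0, -60], "turn": 0, "claw": 0.287},
    {"delta_pos": [0, 0, 0], "turn": -0.138, "claw": 0.287},
    {"delta_pos": [0, 0, 0], "turn": 0, "claw": 0.287}
  ]
}}

```text
time_s: 12.68
tcp_pos: [0.5691, 0.0255, 0.1293]
ee_rot: [[-1.0, -0.031, 0.001], [-0.031, 1.0, 0.001], [-0.001, 0.001, -1.0]]
wrist_force: [-0.6, 0.7, -0.3]
gripper_width: 0.286
gripper_force: 0.0
```

{"name": "drive_tool", "arguments": {
  "moves": [
    {"delta_pos": [34.3, -16.7, 0], "turn": 0, "claw": 0.287},
    {"delta_pos": [34.3, -16.7, 0], "turn": 0, "claw": 0.287},
    {"delta_pos": [34.3, -16.7, 0], "turn": 0, "claw": 0.287},
    {"delta_pos": [34.3, -16.7, 0], "turn": 0, "claw": 0.287},
    {"delta_pos": [0, 0, 0], "turn": 0, "claw": 0.287}
  ]
}}

```text
time_s: 13.3
tcp_pos: [0.4312, -0.047, 0.1275]
ee_rot: [[-1.0, -0.029, -0.004], [-0.029, 1.0, -0.0], [0.004, -0.0, -1.0]]
wrist_force: [0.7, 0.1, -0.1]
gripper_width: 0.286
gripper_force: 0.0
```

```bash
cat >> h.py <<'E'
def rounds(n="top"):
    d,P,ok=cap(n); x,y,z=P[...,0],P[...,1],P[...,2]
    t=np.radians(3.5); R=np.array([[np.cos(t),-np.sin(t)],[np.sin(t),np.cos(t)]])
    col=d["color"].astype(int)
    m=ok&(x>.33)&(x<.69)&(y>-.2)&(y<.3)&(z>.018)&(z<.033)&(col.min(-1)>125)
    N,l,s,c=cv2.connectedComponentsWithStats(m.astype(np.uint8))
    for i in range(1,N):
        if s[i,4]>40:
            q=P[l==i][:,:2]; a=q.mean(0); print(s[i].tolist(),a.round(4),"local",((a-[.6545,-.038])@R).round(4))
E
python3 -c "
from h import *
rounds(); print('scene'); rounds('scene')"
```

```text
[317, 194, 13, 14, 142] [0.6505 0.0147] local [-0.0008  0.0528]
[262, 214, 47, 4, 56] [0.6071 0.1306] local [-0.037   0.1711]
[246, 252, 15, 14, 154] [0.4794 0.2266] local [-0.1586  0.2748]
[278, 253, 14, 11, 99] [0.4792 0.1338] local [-0.1645  0.1822]
scene
[323, 204, 16, 7, 60] [0.3744 0.0638] local [-0.2734  0.1187]
[397, 214, 17, 12, 155] [0.4825 0.2266] local [-0.1555  0.2746]
[361, 219, 17, 12, 163] [0.4765 0.1322] local [-0.1673  0.1808]
[293, 231, 17, 13, 175] [ 0.4793 -0.0435] local [-0.1753  0.0052]
[256, 241, 18, 13, 188] [ 0.4945 -0.1353] local [-0.1656 -0.0873]
[369, 242, 62, 19, 90] [0.6054 0.1612] local [-0.0368  0.2018]
[339, 270, 19, 15, 224] [0.6533 0.0153] local [0.0021 0.0533]
```

C sits at tray local (0, +53), as planned. Next I'll push D.

{"name": "drive_tool", "arguments": {
  "moves": [
    {"delta_pos": [0, 1, 40], "turn": 0, "claw": 0.287},
    {"delta_pos": [0, 0, 40], "turn": 0, "claw": 0.287},
    {"delta_pos": [0, 0, 39], "turn": 0, "claw": 0.287},
    {"delta_pos": [-6, 0, 0], "turn": 0, "claw": 0.287},
    {"delta_pos": [-6, 0, 0], "turn": 0, "claw": 0.287},
    {"delta_pos": [-10, 0, 0], "turn": 0, "claw": 0.287},
    {"delta_pos": [-10, 0, 0], "turn": 0, "claw": 0.287},
    {"delta_pos": [-10, 0, 0], "turn": 0, "claw": 0.287},
    {"delta_pos": [-10, 0, 0], "turn": 0, "claw": 0.287},
    {"delta_pos": [-10, 0, 0], "turn": 0, "claw": 0.287},
    {"delta_pos": [-10, 0, 0], "turn": 0, "claw": 0.287},
    {"delta_pos": [-10, 0, 0], "turn": 0, "claw": 0.287}
  ]
}}

```text
time_s: 14.9
tcp_pos: [0.5171, -0.0422, 0.0095]
ee_rot: [[-0.999, -0.033, -0.0], [-0.033, 0.999, -0.0], [0.0, -0.0, -1.0]]
wrist_force: [-0.6, 0.7, 1.4]
gripper_width: 0.289
gripper_force: 0.8
```

{"name": "drive_tool", "arguments": {
  "moves": [
    {"delta_pos": [-10, 0, 0], "turn": 0, "claw": 0.287},
    {"delta_pos": [-10, 0, 0], "turn": 0, "claw": 0.287},
    {"delta_pos": [-10, 0, 0], "turn": 0, "claw": 0.287},
    {"delta_pos": [-10, 0, 0], "turn": 0, "claw": 0.287},
    {"delta_pos": [-10, 0, 0], "turn": 0, "claw": 0.287},
    {"delta_pos": [-10, 0, 0], "turn": 0, "claw": 0.287},
    {"delta_pos": [-10, 0, 0], "turn": 0, "claw": 0.287},
    {"delta_pos": [-10, 0, 0], "turn": 0, "claw": 0.287},
    {"delta_pos": [-10, 0, 0], "turn": 0, "claw": 0.287},
    {"delta_pos": [-10, 0, 0], "turn": 0, "claw": 0.287},
    {"delta_pos": [-8, 0, 0], "turn": 0, "claw": 0.287},
    {"delta_pos": [0, 0, 0], "turn": 0, "claw": 0.287}
  ]
}}

```text
time_s: 16.4
tcp_pos: [0.6255, -0.0386, 0.0094]
ee_rot: [[-0.999, -0.033, 0.001], [-0.033, 0.999, 0.0], [-0.001, 0.0, -1.0]]
wrist_force: [0.8, 0.4, -0.1]
gripper_width: 0.286
gripper_force: 0.0
```

{"name": "drive_tool", "arguments": {
  "moves": [
    {"delta_pos": [-3, 0, 0], "turn": 0, "claw": 0.287},
    {"delta_pos": [0, 0, 0], "turn": 0, "claw": 0.287},
    {"delta_pos": [5, 0, 0], "turn": 0, "claw": 0.287},
    {"delta_pos": [20, 0, 0], "turn": 0, "claw": 0.287},
    {"delta_pos": [30, 0, 0], "turn": 0, "claw": 0.287},
    {"delta_pos": [0, 0, -60], "turn": 0, "claw": 0.287},
    {"delta_pos": [0, 0, -60], "turn": 0, "claw": 0.287},
    {"delta_pos": [0, 0, 0], "turn": -0.108, "claw": 0.287},
    {"delta_pos": [0, 0, 0], "turn": -0.108, "claw": 0.287},
    {"delta_pos": [36.4, -18, 0], "turn": 0, "claw": 0.287},
    {"delta_pos": [36.4, -18, 0], "turn": 0, "claw": 0.287},
    {"delta_pos": [36.4, -18, 0], "turn": 0, "claw": 0.287}
  ]
}}

```text
time_s: 17.9
tcp_pos: [0.4785, -0.1202, 0.1296]
ee_rot: [[-0.969, -0.247, 0.0], [-0.247, 0.969, 0.0], [-0.0, 0.0, -1.0]]
wrist_force: [1.0, 0.5, -0.1]
gripper_width: 0.285
gripper_force: 0.0
```

{"name": "drive_tool", "arguments": {
  "moves": [
    {"delta_pos": [36.4, -18, 0], "turn": 0, "claw": 0.287},
    {"delta_pos": [0, 0, 0], "turn": 0, "claw": 0.287},
    {"delta_pos": [0, 0, 0], "turn": 0, "claw": 0.287}
  ]
}}

```text
time_s: 18.27
tcp_pos: [0.4496, -0.146, 0.13]
ee_rot: [[-0.969, -0.246, 0.001], [-0.246, 0.969, -0.0], [-0.001, -0.0, -1.0]]
wrist_force: [0.4, 0.3, -0.5]
gripper_width: 0.289
gripper_force: 0.0
```

```bash
python3 -c "
from h import *
rounds('scene')"
```

```text
[323, 204, 16, 8, 67] [0.3753 0.063 ] local [-0.2725  0.1178]
[397, 214, 17, 12, 157] [0.4825 0.2268] local [-0.1556  0.2748]
[361, 219, 17, 12, 159] [0.4765 0.1321] local [-0.1673  0.1807]
[256, 241, 18, 13, 190] [ 0.4949 -0.1353] local [-0.1652 -0.0874]
[360, 242, 72, 22, 105] [0.6065 0.151 ] local [-0.0364  0.1916]
[339, 270, 19, 15, 225] [0.6538 0.0152] local [0.0025 0.0531]
[316, 276, 19, 15, 231] [ 0.657 -0.039] local [ 0.0024 -0.0012]
```

D is at local (2, -1) and C hasn't moved. Next I'll push E about 190 mm.

{"name": "drive_tool", "arguments": {
  "moves": [
    {"delta_pos": [0, 0, 40], "turn": 0, "claw": 0.287},
    {"delta_pos": [0, 0, 40], "turn": 0, "claw": 0.287},
    {"delta_pos": [0, 0, 41], "turn": 0, "claw": 0.287},
    {"delta_pos": [-6, 0, 0], "turn": 0, "claw": 0.287},
    {"delta_pos": [-6, 0, 0], "turn": 0, "claw": 0.287},
    {"delta_pos": [-10, 0, 0], "turn": 0, "claw": 0.287},
    {"delta_pos": [-10, 0, 0], "turn": 0, "claw": 0.287},
    {"delta_pos": [-10, 0, 0], "turn": 0, "claw": 0.287},
    {"delta_pos": [-10, 0, 0], "turn": 0, "claw": 0.287},
    {"delta_pos": [-10, 0, 0], "turn": 0, "claw": 0.287},
    {"delta_pos": [-10, 0, 0], "turn": 0, "claw": 0.287},
    {"delta_pos": [-10, 0, 0], "turn": 0, "claw": 0.287}
  ]
}}

```text
time_s: 19.82
tcp_pos: [0.5292, -0.1257, 0.0085]
ee_rot: [[-0.969, -0.246, -0.0], [-0.246, 0.969, -0.0], [0.0, 0.0, -1.0]]
wrist_force: [-1.8, -0.3, 1.1]
gripper_width: 0.291
gripper_force: 0.8
```

{"name": "drive_tool", "arguments": {
  "moves": [
    {"delta_pos": [-10, 0, 0], "turn": 0, "claw": 0.287},
    {"delta_pos": [-10, 0, 0], "turn": 0, "claw": 0.287},
    {"delta_pos": [-10, 0, 0], "turn": 0, "claw": 0.287},
    {"delta_pos": [-10, 0, 0], "turn": 0, "claw": 0.287},
    {"delta_pos": [-10, 0, 0], "turn": 0, "claw": 0.287},
    {"delta_pos": [-10, 0, 0], "turn": 0, "claw": 0.287},
    {"delta_pos": [-10, 0, 0], "turn": 0, "claw": 0.287},
    {"delta_pos": [-10, 0, 0], "turn": 0, "claw": 0.287},
    {"delta_pos": [-10, 0, 0], "turn": 0, "claw": 0.287},
    {"delta_pos": [-10, 0, 0], "turn": 0, "claw": 0.287},
    {"delta_pos": [-7, 0, 0], "turn": 0, "claw": 0.287},
    {"delta_pos": [0, 0, 0], "turn": 0, "claw": 0.287}
  ]
}}

```text
time_s: 21.32
tcp_pos: [0.6331, -0.0992, 0.0084]
ee_rot: [[-0.969, -0.246, 0.001], [-0.246, 0.969, 0.0], [-0.001, -0.0, -1.0]]
wrist_force: [-1.2, -0.4, -0.8]
gripper_width: 0.284
gripper_force: 0.0
```

{"name": "drive_tool", "arguments": {
  "moves": [
    {"delta_pos": [5, 0, 0], "turn": 0, "claw": 0.287},
    {"delta_pos": [20, 0, 0], "turn": 0, "claw": 0.287},
    {"delta_pos": [30, 0, 0], "turn": 0, "claw": 0.287},
    {"delta_pos": [0, 0, -60], "turn": 0, "claw": 0.287},
    {"delta_pos": [0, 0, -60], "turn": 0, "claw": 0.287},
    {"delta_pos": [0, 0, 0], "turn": 0.187, "claw": 0},
    {"delta_pos": [-5.1, 47.4, 0], "turn": 0, "claw": 0},
    {"delta_pos": [-5.1, 47.4, 0], "turn": 0, "claw": 0},
    {"delta_pos": [-5.1, 47.4, 0], "turn": 0, "claw": 0},
    {"delta_pos": [-5.1, 47.4, 0], "turn": 0, "claw": 0},
    {"delta_pos": [-5.1, 47.4, 0], "turn": 0, "claw": 0},
    {"delta_pos": [-5.1, 47.4, 0], "turn": 0, "claw": 0}
  ]
}}

```text
time_s: 22.82
tcp_pos: [0.5914, 0.1739, 0.1286]
ee_rot: [[-0.998, -0.062, 0.0], [-0.062, 0.998, 0.0], [-0.0, 0.0, -1.0]]
wrist_force: [0.3, 0.1, -0.4]
gripper_width: 0.002
gripper_force: 0.0
```

{"name": "drive_tool", "arguments": {
  "moves": [
    {"delta_pos": [-5.1, 47.4, 0], "turn": 0, "claw": 0},
    {"delta_pos": [-5.1, 47.4, 0], "turn": 0, "claw": 0},
    {"delta_pos": [0, 0, 0], "turn": 0, "claw": 0},
    {"delta_pos": [0, 0, 0], "turn": 0, "claw": 0}
  ]
}}

```text
time_s: 23.32
tcp_pos: [0.5957, 0.2675, 0.1282]
ee_rot: [[-0.998, -0.062, -0.001], [-0.062, 0.998, -0.0], [0.001, -0.0, -1.0]]
wrist_force: [0.0, -0.3, -0.2]
gripper_width: 0.002
gripper_force: 0.0
```

```bash
python3 - <<'E'
from h import *
rounds('scene')
d,P,_=cap("scene"); cv2.imwrite("pics/s4.png",cv2.resize(d["color"][190:340,230:470,::-1],(800,500),interpolation=cv2.INTER_CUBIC))
E
```

```text
[323, 204, 16, 7, 68] [0.3753 0.0631] local [-0.2725  0.118 ]
[397, 214, 17, 12, 154] [0.4823 0.2272] local [-0.1557  0.2753]
[361, 219, 17, 12, 165] [0.4766 0.1318] local [-0.1672  0.1804]
[360, 243, 72, 21, 102] [0.6065 0.1492] local [-0.0365  0.1898]
[339, 270, 19, 15, 225] [0.6534 0.015 ] local [0.0022 0.053 ]
[316, 276, 19, 15, 229] [ 0.6571 -0.0388] local [ 0.0026 -0.001 ]
[291, 282, 20, 15, 238] [ 0.6619 -0.0935] local [ 0.004  -0.0558]
```

View pics/s4.png

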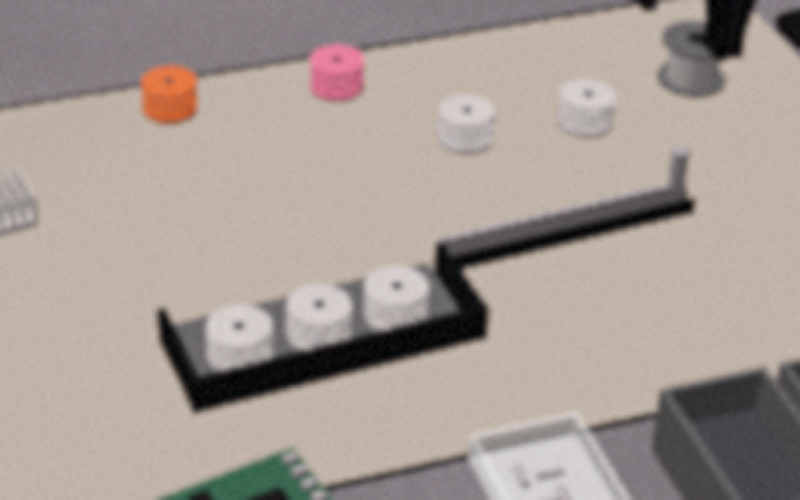

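The crop shows three sinks in the tray at (240,338), (320,315) and (397,297). The front is clear, with all three at local x of about +2 to +4. The finger is above and beyond the post at (679,165), so I'll shut the gate.

{"name": "drive_tool", "arguments": {
  "moves": [
    {"delta_pos": [-2, 0, 46], "turn": 0, "claw": 0},
    {"delta_pos": [0, 0, 45], "turn": 0, "claw": 0},
    {"delta_pos": [0, -6, 0], "turn": 0, "claw": 0},
    {"delta_pos": [0, -6, 0], "turn": 0, "claw": 0},
    {"delta_pos": [0, -6, 0], "turn": 0, "claw": 0},
    {"delta_pos": [0, -10, 0], "turn": 0, "claw": 0},
    {"delta_pos": [0, -10, 0], "turn": 0, "claw": 0},
    {"delta_pos": [0, -10, 0], "turn": 0, "claw": 0},
    {"delta_pos": [0, -10, 0], "turn": 0, "claw": 0},
    {"delta_pos": [0, -10, 0], "turn": 0, "claw": 0},
    {"delta_pos": [0, -10, 0], "turn": 0, "claw": 0},
    {"delta_pos": [0, -10, 0], "turn": 0, "claw": 0}
  ]
}}

```text
time_s: 24.92
tcp_pos: [0.6038, 0.1796, 0.0375]
ee_rot: [[-0.998, -0.062, 0.0], [-0.062, 0.998, 0.0], [-0.0, 0.0, -1.0]]
wrist_force: [0.6, 1.6, 0.9]
gripper_width: 0.006
gripper_force: 0.8
```

{"name": "drive_tool", "arguments": {
  "moves": [
    {"delta_pos": [0, -10, 0], "turn": 0, "claw": 0},
    {"delta_pos": [0, -10, 0], "turn": 0, "claw": 0},
    {"delta_pos": [0, -10, 0], "turn": 0, "claw": 0},
    {"delta_pos": [0, -10, 0], "turn": 0, "claw": 0},
    {"delta_pos": [0, -10, 0], "turn": 0, "claw": 0},
    {"delta_pos": [0, -10, 0], "turn": 0, "claw": 0},
    {"delta_pos": [0, -10, 0], "turn": 0, "claw": 0},
    {"delta_pos": [0, -10, 0], "turn": 0, "claw": 0},
    {"delta_pos": [0, -10, 0], "turn": 0, "claw": 0},
    {"delta_pos": [0, -10, 0], "turn": 0, "claw": 0},
    {"delta_pos": [0, -8, 0], "turn": 0, "claw": 0},
    {"delta_pos": [0, 0, 0], "turn": 0, "claw": 0}
  ]
}}

```text
time_s: 26.42
tcp_pos: [0.6095, 0.0713, 0.0372]
ee_rot: [[-0.998, -0.061, -0.002], [-0.061, 0.998, -0.001], [0.002, -0.001, -1.0]]
wrist_force: [0.7, -0.0, -0.7]
gripper_width: 0.001
gripper_force: 0.0
```

{"name": "drive_tool", "arguments": {
  "moves": [
    {"delta_pos": [0, -4, 0], "turn": 0, "claw": 0},
    {"delta_pos": [0, -4, 0], "turn": 0, "claw": 0},
    {"delta_pos": [0, 0, 0], "turn": 0, "claw": 0}
  ]
}}

```text
time_s: 26.8
tcp_pos: [0.6107, 0.0642, 0.0374]
ee_rot: [[-0.998, -0.062, -0.0], [-0.062, 0.998, -0.0], [0.0, -0.0, -1.0]]
wrist_force: [-0.0, -0.1, -0.3]
gripper_width: 0.004
gripper_force: 0.0
```

{"name": "drive_tool", "arguments": {
  "moves": [
    {"delta_pos": [0, -1.5, 0], "turn": 0, "claw": 0},
    {"delta_pos": [0, -1.5, 0], "turn": 0, "claw": 0},
    {"delta_pos": [0, 0, 0], "turn": 0, "claw": 0}
  ]
}}

```text
time_s: 27.18
tcp_pos: [0.6111, 0.0637, 0.0376]
ee_rot: [[-0.998, -0.062, 0.001], [-0.062, 0.998, 0.003], [-0.001, 0.003, -1.0]]
wrist_force: [-2.3, 8.6, 0.4]
gripper_width: 0.007
gripper_force: 4.1
```

{"name": "drive_tool", "arguments": {
  "moves": [
    {"delta_pos": [0, -1, 0], "turn": 0, "claw": 0},
    {"delta_pos": [0, -1, 0], "turn": 0, "claw": 0},
    {"delta_pos": [0, 0, 0], "turn": 0, "claw": 0}
  ]
}}

```text
time_s: 27.55
tcp_pos: [0.6112, 0.0635, 0.0376]
ee_rot: [[-0.998, -0.062, 0.001], [-0.062, 0.998, 0.005], [-0.002, 0.005, -1.0]]
wrist_force: [-4.3, 14.4, 0.5]
gripper_width: 0.003
gripper_force: 7.1
```

The stop is felt at 14 N. I'll back off, rise and check.

{"name": "drive_tool", "arguments": {
  "moves": [
    {"delta_pos": [0, 8, 0], "turn": 0, "claw": 0},
    {"delta_pos": [0, 8, 0], "turn": 0, "claw": 0},
    {"delta_pos": [0, 0, -50], "turn": 0, "claw": 0},
    {"delta_pos": [0, 0, -50], "turn": 0, "claw": 0},
    {"delta_pos": [40, 40, 0], "turn": 0, "claw": 0},
    {"delta_pos": [40, 40, 0], "turn": 0, "claw": 0},
    {"delta_pos": [20, 40, 0], "turn": 0, "claw": 0},
    {"delta_pos": [0, 0, 0], "turn": 0, "claw": 0}
  ]
}}

```text
time_s: 28.55
tcp_pos: [0.502, 0.1909, 0.1381]
ee_rot: [[-0.998, -0.066, 0.001], [-0.066, 0.998, 0.0], [-0.001, 0.0, -1.0]]
wrist_force: [-0.3, 0.1, -0.3]
gripper_width: 0.003
gripper_force: 0.0
```

```bash
python3 - <<'E'
from h import *
rounds('scene')
d,P,_=cap("scene"); cv2.imwrite("pics/s5.png",cv2.resize(d["color"][190:340,160:480,::-1],(800,375),interpolation=cv2.INTER_CUBIC))
E
```

```text
[323, 204, 16, 8, 65] [0.375  0.0633] local [-0.2728  0.1182]
[397, 214, 17, 12, 155] [0.4823 0.227 ] local [-0.1557  0.275 ]
[361, 219, 17, 12, 160] [0.4763 0.1321] local [-0.1675  0.1807]
[279, 261, 76, 21, 112] [ 0.619  -0.0446] local [-0.0358 -0.0045]
[339, 269, 19, 16, 230] [0.6535 0.0151] local [0.0022 0.053 ]
[316, 276, 19, 15, 233] [ 0.6572 -0.0388] local [ 0.0027 -0.001 ]
[291, 282, 20, 16, 240] [ 0.6621 -0.0938] local [ 0.0042 -0.0561]
```

View pics/s5.png

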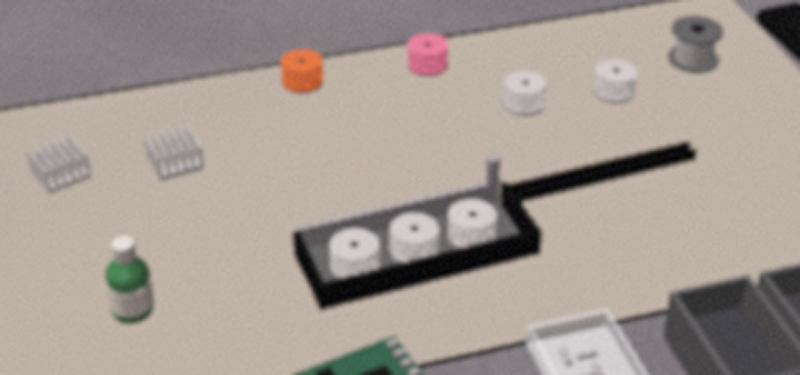

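The gate is shut, with its post at (492,180) by the tray's corner. Three sinks are inside, and everything else is where it was.

```bash
python3 -c "
from h import *
print(ticket.finish_job())"
```

```text
the job is handed in; nothing more can be done
None
```

The job is handed in: three round heat sinks are in the tray, the gate was slid fully open and then fully shut behind them, and in the last picture everything else in view was where it started; robot time was about 29 s of the 67 s allowed.

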